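# Lay the tall parts carton down in its bay

## Task

The tall parts carton is standing on end at the open end of the taped bay on the cork mat, where it could fall on something. With the fingertips, push it near its top so that it tips over forwards and lands lying down between the two tape lines; once it lies still, push its foot end along the bay until its other end rests snugly against the wooden stop. Do not lift or carry the carton, leave the small parts around it undisturbed, and finish with the hand clear.

Things in the scene. Friction and masses are not known exactly. Their poses are not given: they have to be found in the camera images.
- mat: Cork mat fixed to the desk, 290 (x) x 130 (y) x 3 mm; origin at the centre of its underside, z up, +x along the bay to the stop. Two flat pale tape lines along x, from x = -60 to +115 mm, inner edges at y = +/-45 mm, mark the bay's sides; its -x end is open.
- stop (a point): Middle of the inner face, at its foot, of the fixed dark wooden stop bar that closes the bay at the mat's x = +115 mm, y = 0 (3 mm above the desk). The bar is 22 mm thick, 106 mm wide and its top is 23 mm above the desk.
- carton: Rigid loose carton, tallest loose thing here, 40 (x) x 60 (y) x 120 (z) mm, 0.14 to 0.28 kg, evenly filled. Origin at the centre of its foot (bottom face), z along its length. It starts standing on the mat (foot 3 mm over the desk), +x face towards the stop (within 0.06 rad of the mat's x), near the bay's centre line, 43 to 69 mm behind the mat's origin.
- carton_top (a point): Centre of the carton's top end face (the leading end once it lies). Pushed forwards near the top, the carton pivots on its front bottom edge; once the top has moved some 40 mm (18 degrees) it falls on its own and lies 40 mm high, with about 22 to 50 mm left between this end and the stop.
- carton_foot (a point): Centre of the carton's foot face (the trailing end once it lies in the bay, where it is pushed).
- carton_edge (a point): Middle of the carton's front bottom edge, 20 mm ahead (+x of the carton) of the foot's centre; the carton pivots on this edge, which stays on the mat all along, also when the carton lies.
- lens: Loose amber glass pilot lamp lens, a dome 28 mm across and 18 mm high, beside the mat on its +y side; origin at the centre of its underside. To be left alone.
- standoff: Loose steel standoff standing upright, 14 mm across, 43 mm high with its stud, beside the mat on its -y side; origin at the centre of its underside. To be left alone.
- knob: Loose red knob, 36 mm across, 21 mm high, beside the mat on its +y side nearer the open end; origin at the centre of its underside. To be left alone.
- corner: Loose aluminium chassis corner, 70 x 70 mm with two walls 43 mm high, on the desk to the robot's right; origin at the centre of its underside. To be left alone.
- squat: Loose squat cardboard carton, 55 x 75 x 45 mm high, on the desk to the robot's right; not the one to tip; origin at the centre of its underside. To be left alone.
- driver: Loose screwdriver about 180 mm long lying on the desk to the robot's left; its origin lies under its middle. To be left alone.
There are look-alikes about, which are no part of the job. What is shaped like the carton but orange or purple is not meant.

How it is judged:
On the way, in this order (a step that is already met when the one before it is completed fails the run):
1. the carton has been tipped over and lies at rest between the tape lines, still short of the stop (angle between carton's own z axis and vertical above 1.48 rad and height (world z) of carton_edge below 0.01 m and linear speed of carton below 0.02 m/s and y of carton_top in the frame of mat between -0.0145 and 0.0145 m and y of carton_foot in the frame of mat between -0.0145 and 0.0145 m and x of carton_top in the frame of mat below 0.108 m), for 0.2 s.
2. the lying carton has been pushed along the bay up to the stop (angle between carton's own z axis and vertical above 1.48 rad and height (world z) of carton_edge below 0.01 m and linear speed of carton below 0.02 m/s and y of carton_top in the frame of mat between -0.0145 and 0.0145 m and y of carton_foot in the frame of mat between -0.0145 and 0.0145 m and x of carton_top in the frame of mat above 0.11 m), for 0.2 s.
At the end, for the whole second after the job is handed in: The carton lies flat on its front face, at rest, wholly between the tape lines (the centres of both its ends within 14.5 mm of the bay's centre line), the centre of its top end within 5 mm of the stop (all of step 2); the robot touches nothing.
It fails at once if the carton is lifted (its front bottom edge more than 15 mm above the mat), carried, or tipped some other way (height (world z) of carton_edge above 0.018 m).
It fails at once if the carton's top rises more than 20 mm above its standing height (height (world z) of carton_top above 0.143 m).
It fails at once if a small part beside the mat (lens, standoff, knob) is moved more than 15 mm (distance of any of lens, standoff, knob from where it was at the start of the episode above 0.015 m).
It fails at once if the chassis corner, the squat carton or the screwdriver is moved more than 15 mm (distance of any of corner, squat, driver from where it was at the start of the episode above 0.015 m).
It also fails if it takes over 43 s, if anything falls off the work surface, if the arm or the gripper's body presses on something with over 40 N, if the wrist force passes 120 N, or if a joint passes its speed limit or range.

## Robot

A 6-joint arm with a two-finger parallel gripper is mounted at the origin on the work surface. World frame = base frame: x ahead of the robot, y to its left, z up, the work surface at z = 0. Lengths are in m, angles in rad, forces in N, time in s.
With the tool pointing down it reaches from about 0.275 to 0.75 m from the base axis. Payload 10.2 kg.
Tool frame: the origin (TCP) lies midway between the tips of the shut fingers; the grasp point (between the pads) lies 19 mm behind it; z points along the fingers, y is the direction in which the jaws open and shut (so a half turn about z gives the same grasp; the last joint's range is limited). The gripper opens to 85 mm and grips with 20 to 120 N. Pads are 22 mm wide; open, the fingers measure 114 mm over their backs; the gripper's body (76 mm by 85 mm) begins 54 mm behind the grasp point. The pads swing forward as they close: fully open they stand 13 mm farther back than shut.
Start: joints at [-1.522, 0.313, 1.498, -0, 1.331, -0.223], TCP at [0.141, -0.506, 0.231] pointing down, gripper open.
Joint ranges: [-2.94, 2.94], [-0.97, 2.17], [0.19, 2.56], [-1.23, 4.37], [0.02, 3.11], [-2.88, 2.88]. Speed limits (rad/s): [2.39, 2.39, 3.01, 3.14, 3.14, 3.14].

## Interface

Orientations are given as a unit quaternion [x, y, z, w].
In Python, from plant import * gives the robot as it stands. Calls block until the motion is done:
- goto(position, orientation): joint-space move of the TCP to a pose.
- movel(position, max_speed=0.15, frame=None, force_limit=None): straight line of the TCP; frame=None keeps the orientation; max_speed is the mean speed in m/s. With force_limit (N) it stops when the force on the tool has changed by that much, and returns True; else False.
- set_joints(angles): joint-space move.
- command_gripper(opening, effort=None): finger opening in m; effort is the grip in N (None keeps the last); returns when the fingers have stopped.
- hold(seconds).
- ik(position, orientation): joint angles nearest the present ones, or None.
- read_state(): the state.
- read_camera(name): name is "side" or "top" or "wrist"; returns (picture, depth): 420x560x3 uint8, blue, green, red; 420x560 float32, m along the optical axis (not along the pixel's ray), 0 where there is no reading.
- camera_model(name): a dict with "fx", "fy", "cx", "cy" (pixels), "R" (3x3) and "t" (3): a world point X has camera coordinates R X + t. Camera axes: x right, y down, z forward; pixel columns grow to the right and rows downward; lengths in m; the calibration is good to about 2 mm. A picture is of the moment at which its call begins: read the wrist's pose just before it. camera_model takes no time and is no camera call; for the wrist camera it gives the pose at the moment of the call.
A pose or a line that the arm cannot do raises Unreachable and nothing moves.
- job_done(): hands the job in, once; it reports no verdict.
Trained networks look in the newest picture that a camera, given by its name, has taken for a name from the list of things; names that differ only in an ending like _2 or _b are one class to them, and where a whole thing is asked for, a point or a joint stands for the part that bears it (a point fixed in the world has none). Each returns a list of dicts, best first, with "conf" (0 to 1); they miss things now and then, are a little off and sometimes report something else, mostly with a low value. They report only what shows in the picture. A call takes as long as a camera call. They do not tell look-alikes from the thing itself.
- search_frame(camera, label): "bbox" ([centre column, centre row, width, height] in pixels, round what is visible of it).
The state is a dict: "t": time; "q": joint angles; "joint_vel": joint speeds; "tau": joint torques, N m; "position": TCP position; "tool_rot": TCP orientation; "ft_force": force on the tool from outside, world axes, zero at the start; "moment": the same for the moment, N m; "grip_width": finger opening in m.
Only numpy, scipy, OpenCV 4.12 (cv2) and the standard library are available. Lean on these libraries where they do the work, as an engineer would, in place of code of your own. Each camera call takes 0.05 s, during which the arm holds its last target. There are 200 camera calls.

## Working session

There is one attempt and no reset: what is moved stays moved. The work goes in short steps, each a Python script; the robot and the scene stay as the last script left them, time stands still between calls to the robot, and variables do not carry over. Pictures are saved under pics/ and viewed, about 8 in all and at most 12, crops included, and the job is handed in when it is done.

```bash
mkdir -p pics
cat > h.py <<'E'
from plant import *
import numpy as np, cv2
def cloud(cam):
    m=camera_model(cam); im,d=read_camera(cam)
    v,u=np.mgrid[:d.shape[0],:d.shape[1]]
    P=np.stack([(u-m["cx"])/m["fx"]*d,(v-m["cy"])/m["fy"]*d,d],-1)
    R=np.array(m["R"]); W=(P-np.array(m["t"]))@R
    W[d<=0]=np.nan
    return im,W
E
python3 - <<'E'
from h import *
s=read_state(); print(s["t"],s["position"],s["tool_rot"])
ims=[]
for c in ("top","side"):
    im,W=cloud(c); np.savez(f"{c}.npz",im=im,W=W); cv2.imwrite(f"pics/{c}0.png",im)
    for l in ("carton","mat","stop","lens","standoff","knob","squat"):
        for r in search_frame(c,l)[:3]:
            b=r["bbox"]; u,v=int(b[0]),int(b[1]); print(c,l,round(r["conf"],2),np.round(b),np.round(W[v,u],3))
print(read_state()["t"])
E
```

```text
0.0 [ 0.14091004 -0.50548882  0.23074278] [ 9.90780725e-01  1.35473792e-01  6.07468423e-05 -6.35521382e-04]
top carton 0.97 [313. 272.  24.  31.] [ 0.351 -0.066  0.122]
top carton 0.74 [291. 195.  29.  23.] [ 0.537 -0.009  0.125]
top carton 0.7 [266. 276.  23.  30.] [0.339 0.05  0.123]
top mat 0.63 [282. 185.  93. 119.] [0.576 0.013 0.006]
top stop 0.69 [281. 184.  84. 116.] [0.578 0.018 0.004]
top lens 0.55 [243. 192.   9.   8.] [0.551 0.116 0.016]
top standoff 0.19 [290. 197.  28.  21.] [ 0.532 -0.006  0.128]
top squat 0.59 [423. 236.  40.  22.] [ 0.445 -0.357  0.045]
side carton 0.97 [271. 203.  22.  50.] [0.532 0.027 0.104]
side carton 0.64 [342. 191.  26.  38.] [ 0.35  -0.053  0.086]
side carton 0.64 [343. 225.  32.  44.] [0.345 0.072 0.105]
side mat 0.91 [256. 222. 106.  66.] [0.581 0.02  0.004]
side stop 0.87 [258. 221. 106.  59.] [0.573 0.017 0.001]
side lens 0.49 [259. 253.   9.  11.] [0.551 0.126 0.015]
side lens 0.29 [272. 203.  21.  47.] [0.529 0.026 0.103]
side knob 0.64 [288. 248.  14.  12.] [0.48  0.103 0.018]
side squat 0.9 [313. 132.  18.  25.] [ 0.447 -0.337  0.044]
side squat 0.39 [272. 202.  21.  45.] [0.531 0.027 0.112]
side squat 0.2 [257. 222. 109.  62.] [ 0.576  0.016 -0.   ]
0.8
```

View pics/top0.png

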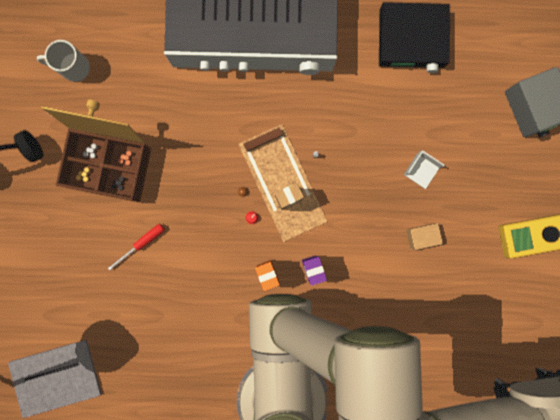

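View pics/side0.png

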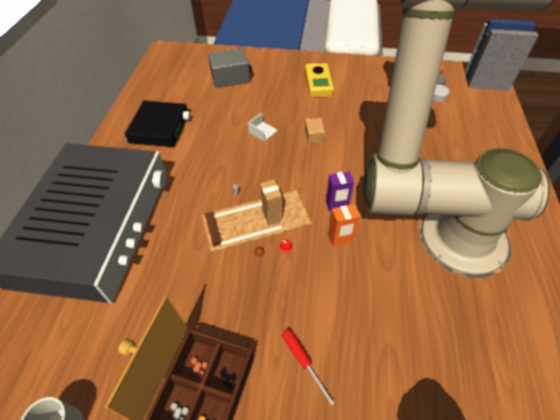

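The plain brown carton on the mat, top (291,195) and side (271,203), fits the description. The orange one at (266,276) and the purple one at (313,272) in the top view are look-alikes. I'll get a rough mat pose, move the wrist camera over it and confirm in an enlarged crop.

Run:
```python
from h import *
from scipy.spatial.transform import Rotation as Ro
z=np.load("top.npz"); W=z["W"]; im=z["im"]
# rough mat: stop bar dark -> points with z .015-.03 near
near=(abs(W[...,0]-.58)<.2)&(abs(W[...,1]-.02)<.12)
st=near&(W[...,2]>.014)&(W[...,2]<.032)&(W[...,0]>.64)
tp=near&(W[...,2]>.112)&(W[...,0]>.45)
print(st.sum(),np.nanmedian(W[st],0),tp.sum(),np.nanmedian(W[tp],0))
a=np.arctan2(.19,.36); 
m=camera_model("wrist"); s=read_state()
R=np.array(m["R"]); C=-R.T@np.array(m["t"]); T=Ro.from_quat(s["tool_rot"])
print("cam in tool",T.inv().apply(C-s["position"]),"axis in tool",T.inv().apply(R[2]),"imx",T.inv().apply(R[0]),m["fx"])
for yaw in np.arange(-np.pi,np.pi,np.pi/4):
    q=(Ro.from_euler("z",yaw)*Ro.from_quat([1,0,0,0])).as_quat()
    print(round(yaw,2),ik([.46,-.05,.30],q))
```

```text
355 [0.69434764 0.0659472  0.02419141] 410 [ 0.53895692 -0.00367148  0.12392304]
cam in tool [ 0.069015    0.00016771 -0.14237417] axis in tool [-2.70325693e-01  4.87530985e-04  9.62768810e-01] imx [ 8.65629342e-05  9.99999880e-01 -4.82079120e-04] 334.6655524752577
-3.14 [-3.62340882e-01  1.29755168e-01  1.54799535e+00 -4.44089210e-16
  1.46384213e+00 -1.93313721e+00]
-2.36 [-3.62340882e-01  1.29755168e-01  1.54799535e+00 -4.44089210e-16
  1.46384213e+00 -2.71853537e+00]
-1.57 [-3.62340882e-01  1.29755168e-01  1.54799535e+00 -4.44089210e-16
  1.46384213e+00  2.77925177e+00]
-0.79 [-3.62340882e-01  1.29755168e-01  1.54799535e+00 -4.44089210e-16
  1.46384213e+00  1.99385361e+00]
0.0 [-3.62340882e-01  1.29755168e-01  1.54799535e+00 -4.44089210e-16
  1.46384213e+00  1.20845544e+00]
0.79 [-3.62340882e-01  1.29755168e-01  1.54799535e+00 -4.44089210e-16
  1.46384213e+00  4.23057282e-01]
1.57 [-3.62340882e-01  1.29755168e-01  1.54799535e+00 -4.44089210e-16
  1.46384213e+00 -3.62340882e-01]
2.36 [-3.62340882e-01  1.29755168e-01  1.54799535e+00 -4.44089210e-16
  1.46384213e+00 -1.14773905e+00]
```

Run:
```python
from h import *
from scipy.spatial.transform import Rotation as Ro
a=.43; q=(Ro.from_euler("z",a)*Ro.from_quat([1,0,0,0])).as_quat()
p=[.62,.035,.34]
print(ik(p,q)); goto(p,q); print(read_state()["t"])
im,W=cloud("wrist"); np.savez("wrist.npz",im=im,W=W); cv2.imwrite("pics/w0.png",im)
for l in ("carton","stop","mat"):
    for r in search_frame("wrist",l)[:3]:
        b=r["bbox"]; print(l,round(r["conf"],2),np.round(b),np.round(W[int(b[1]),int(b[0])],3))
```

```text
[-1.32003170e-01  5.00705926e-01  9.49810956e-01 -4.44089210e-16
  1.69107577e+00  1.00879316e+00]
3.3833
carton 0.67 [185. 347.  48.  76.] [0.369 0.051 0.102]
carton 0.66 [273. 248.  53.  62.] [0.552 0.006 0.122]
carton 0.57 [263. 347.  30.  42.] [ 0.38  -0.057  0.059]
stop 0.76 [275. 192.  96. 192.] [0.591 0.02  0.004]
stop 0.7 [274. 247.  48.  64.] [0.554 0.005 0.124]
mat 0.85 [278. 193.  97. 197.] [0.591 0.014 0.005]
```

View pics/w0.png

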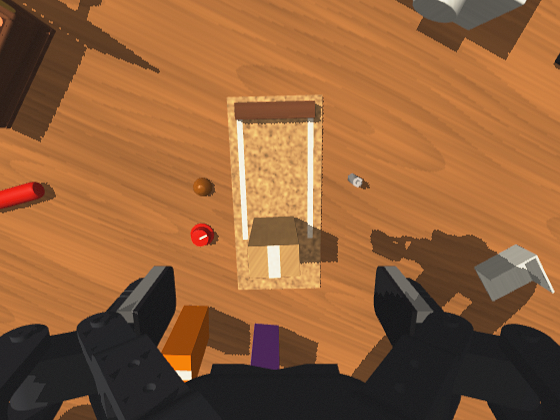

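The wrist view shows the brown carton (top with white strip at (274,262), front face at (274,232)) at the open end of the mat. The stop bar is at (275,110), and the orange (187,335) and purple (265,345) look-alikes are off the mat. The brown one is confirmed as the one meant. Next I'll fit the poses.

```bash
cat > fit.py <<'E'
from h import *
def onplane(m,u,v,z):
    R=np.array(m["R"]); C=-R.T@np.array(m["t"])
    r=np.stack([(u-m["cx"])/m["fx"],(v-m["cy"])/m["fy"],np.ones(len(u))],-1)@R
    return C+r*((z-C[2])/r[:,2])[:,None]
def rect(P):
    (c,s,_)=cv2.minAreaRect((P[:,:2]*1000).astype(np.float32)); b=cv2.boxPoints((c,s,_))/1000
    e=[b[1]-b[0],b[2]-b[1]]; return np.array(c)/1000,np.sort(s),e
def ang(e): 
    d=max(e,key=np.linalg.norm); a=np.arctan2(d[1],d[0]); return (a+np.pi/2)%np.pi-np.pi/2
E
python3 - <<'E'
from fit import *
z=np.load("wrist.npz"); im=z["im"]; W=z["W"]; m=camera_model("wrist")
hsv=cv2.cvtColor(im,cv2.COLOR_BGR2HSV)
roi=np.zeros(im.shape[:2],bool); roi[90:295,220:330]=1
# tape
t=roi&(hsv[...,1]<70)&(hsv[...,2]>190)&(W[...,2]<.02)
n,L,S,_=cv2.connectedComponentsWithStats(t.astype(np.uint8))
for i in range(1,n):
    if S[i][4]>80:
        v,u=np.nonzero(L==i); P=onplane(m,u,v,.003); c,s,e=rect(P)
        print("tape",S[i],c,s,ang(e),np.polyfit(P[:,0],P[:,1],1))
# stop top
k=roi&(W[...,2]>.014)&(W[...,2]<.032)&(hsv[...,2]<130); k[150:]=0
v,u=np.nonzero(k); P=onplane(m,u,v,.023); c,s,e=rect(P); print("stop",len(u),c,s,ang(e),np.nanmedian(W[k],0))
# carton top
k=roi&(W[...,2]>.116); v,u=np.nonzero(k); P=onplane(m,u,v,.123); c,s,e=rect(P); print("top",len(u),c,s,ang(e),np.nanmedian(W[k],0))
# cork mat incl. outlines
hue=roi; 
print("hsv cork",hsv[180,275],"wood",hsv[180,150],hsv[150,340],"bar",hsv[110,275])
big=cv2.resize(im[85:300,210:340],None,fx=3.6,fy=2.75,interpolation=cv2.INTER_CUBIC)
big=cv2.resize(im[85:300,200:350],None,fx=2.75,fy=2.75,interpolation=cv2.INTER_CUBIC); cv2.imwrite("pics/w0big.png",big)
# mat corners hand picked
cor=np.array([[228,97],[323,97],[322,289],[239,290]],float); P=onplane(m,cor[:,0],cor[:,1],.003); print("mat corners",P[:,:2], P.mean(0))
E
```

```text
tape [237 120  11 120 656] [0.58293726 0.06855862] [  7.98076248 174.52622986] 0.45412242 [ 0.48686575 -0.21525052]
tape [307 121   6 106 534] [ 0.63220667 -0.01588789] [  7.48601103 152.48703003] 0.459715 [ 0.4879744  -0.32519777]
stop 888 [0.69272479 0.06744224] [ 21.49467087 104.19450378] -1.1170666 [0.68733467 0.07373663 0.02291313]
top 1737 [ 0.53821686 -0.00231893] [43.38011551 59.80138779] -1.0969481 [ 0.53865944 -0.00251015  0.12301138]
hsv cork [ 17 140 232] wood [ 13 170 179] [ 13 169 190] bar [ 10 156 131]
mat corners [[ 0.6828046   0.13199704]
 [ 0.73642128  0.01489729]
 [ 0.47788471 -0.1141938 ]
 [ 0.42137925  0.0050541 ]] [0.57962246 0.00943866 0.003     ]
```

View pics/w0big.png

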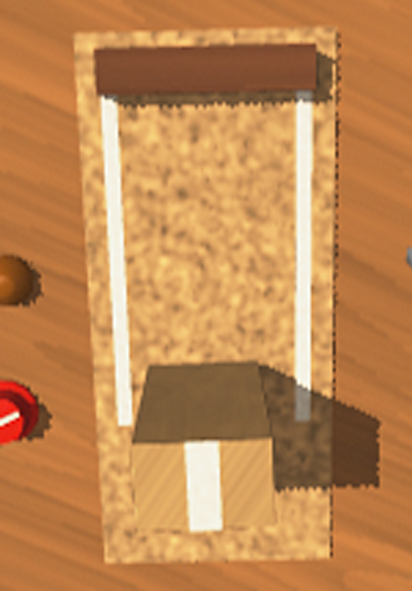

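```bash
cat > mat.py <<'E'
from fit import *
from scipy.spatial.transform import Rotation as Ro
A=.456; O=np.array([.5793,.0125,0]); Q=(Ro.from_euler("z",A)*Ro.from_quat([1,0,0,0])).as_quat()
RM=Ro.from_euler("z",A)
def M(x,y,z): return O+RM.apply([x,y,z])       # mat xy, world z
def inv(p): return RM.inv().apply(np.asarray(p)-O)
E
python3 - <<'E'
from mat import *
Y=.0045
command_gripper(.02)
goto(M(-.115,Y,.22),Q); movel(M(-.115,Y,.105),.2)
movel(M(-.083,Y,.105),.1)
print("touch",movel(M(-.034,Y,.105),.05),inv(read_state()["position"]),read_state()["ft_force"])
hold(.4)
movel(M(-.10,Y,.16),.2); print(read_state()["t"])
goto(M(.02,.0,.34),Q)
im,W=cloud("wrist"); np.savez("wrist1.npz",im=im,W=W,) ; cv2.imwrite("pics/w1.png",im)
m=camera_model("wrist"); v,u=np.mgrid[:420,:560]
L=inv(W.reshape(-1,3)).reshape(W.shape)
k=(L[...,2]>.03)&(L[...,2]<.055)&(abs(L[...,1])<.06)&(L[...,0]>-.1)&(L[...,0]<.12)
P=inv(onplane(m,u[k],v[k],.043)); c,s,e=rect(P); print("lying",k.sum(),c,s,ang(e)); print(read_state()["t"])
E
```

```text
touch False [-0.03422012  0.00452825  0.10497055] [ 0.1324974   0.03172545 -0.37588446]
8.3417
lying 4315 [0.03890449 0.00587444] [ 59.66085815 119.75136566] 0.015042782
9.2667
```

View pics/w1.png

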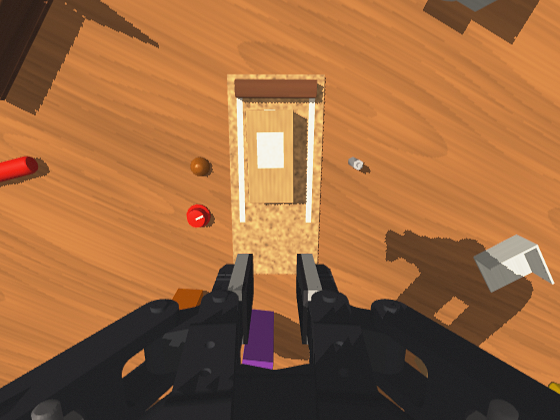

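The carton lies flat in the bay, at (270,155) in the image. The fit is 119.8 x 59.7 mm, with its leading end at mat x = 99 mm and end centres at y = 5.0 and 6.8 mm. Knob, lens and standoff look unmoved. Now I'll push the foot.

Run:
```python
from mat import *
Y=.0055
goto(M(-.075,Y,.14),Q); movel(M(-.075,Y,.022),.15); movel(M(-.045,Y,.022),.1)
print("stop hit",movel(M(-.004,Y,.022),.03,force_limit=7),inv(read_state()["position"]),read_state()["ft_force"])
hold(.4)
movel(M(-.075,Y,.022),.12); movel(M(-.075,Y,.16),.2)
goto(M(.02,.0,.34),Q)
im,W=cloud("wrist"); cv2.imwrite("pics/w2.png",im)
m=camera_model("wrist"); v,u=np.mgrid[:420,:560]
L=inv(W.reshape(-1,3)).reshape(W.shape)
k=(L[...,2]>.034)&(L[...,2]<.055)&(abs(L[...,1])<.06)&(L[...,0]>-.1)&(L[...,0]<.14)
P=inv(onplane(m,u[k],v[k],.043)); c,s,e=rect(P); print("lying",k.sum(),c,s,ang(e)); print(read_state()["t"])
```

```text
stop hit True [-0.01579946  0.00583419  0.02154081] [-1.06100811 -0.5815091   0.33697563]
lying 4465 [0.05487523 0.00502351] [ 59.82513428 119.72926331] -0.0012995005
15.25
```

View pics/w2.png

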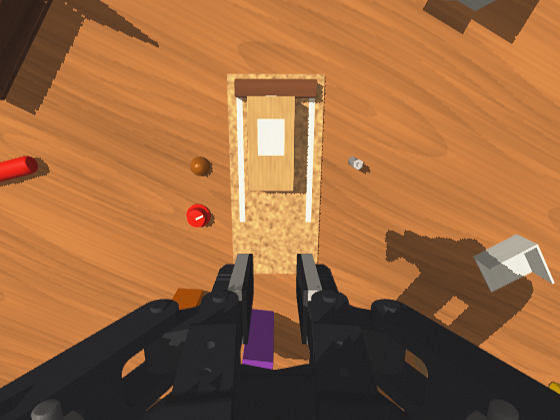

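The carton lies against the stop at (270,97), with its leading end fitted at mat x = 114.7 mm, y = 5 mm and squared up. The hand is clear, so I'm handing in.

```bash
python3 -c "
from plant import *
job_done(); print(read_state()['t'])"
```

```text
the job is handed in; nothing more can be done
the job is handed in; nothing more can be done
```

I tipped the brown carton forwards with the fingertips near its top, then pushed its foot end along the bay until it met the wooden stop. I handed the job in at about 15 s; no verdict is reported.

- **After tipping:** the carton lay flat between the tape lines with its leading end at mat x of about 99 mm. Its end centres were at y of about 5 and 7 mm. The gap left to the stop was about 16 mm, less than the 22 to 50 mm expected. It was still short of the stop as step 1 requires.
- **After pushing:** the push stopped on its force limit. The final wrist picture puts the leading end at x of about 114.7 mm (the stop is at 115), y of about 5 mm, and yaw within 0.002 rad. The fingertip position agrees with this.
- **Surroundings:** the lens, standoff, knob and chassis corner stayed at the same pixels between the last two pictures. The squat carton was out of view in those and the screwdriver showed only in part, so I did not re-check either fully. The hand finished about 0.3 m above the mat, touching nothing.

No check failed; the only reading that disagreed with the description was the smaller gap after tipping.

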